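Close a plaster casting mould by pushing

ROBOT

A 7-joint arm with a two-finger parallel gripper is mounted at the origin on the work surface. World frame = base frame: x ahead of the robot, y to its left, z up, the work surface at z = 0. Lengths are in m, angles in rad, forces in N, time in s.
With the tool pointing down it reaches from about 0.35 to 0.9 m from the base axis. Payload 19.9 kg.
Tool frame: the origin (TCP) lies between the finger pads; the fingertips stand 19 mm ahead of it and the grasp point (between the pads) is the TCP; z points along the fingers, y is the line along which they close (so a half turn about z gives the same grasp; the last joint's range is limited). The gripper opens to 85 mm and grips with 20 to 120 N. Pads are 22 mm wide; open, the fingers measure 114 mm over their backs; the gripper's body (76 mm by 85 mm) begins 54 mm behind the grasp point. The pads swing forward as they close: fully open they stand 13 mm farther back than shut.
Start: joints at [1.284, 0.417, -0.01, 1.614, 0.005, 1.111, -0.053], TCP at [0.152, -0.606, 0.25] pointing down, gripper open.
Joint ranges: [-2.81, 2.81], [-0.39, 2.02], [-1.27, 1.25], [0.06, 2.57], [-1.19, 4.33], [0.19, 2], [-2.82, 2.82]. Speed limits (rad/s): [1.89, 1.89, 2.39, 2.39, 3.01, 3.01, 3.01].

INTERFACE

Orientations are given as [roll, pitch, yaw] about the fixed x, y, z axes, in that order (R = Rz(yaw) Ry(pitch) Rx(roll)).
In Python, from bench import status, optics, finish_job gives the robot as it stands.
- The arm moves only by the tool servo_tool, never from a script. Its argument "rows" is a list of rows, each a list of 2 entries, a list of its own where there are three numbers: the shift along the tool's x, y, z normalised to -1 to 1, where 1 is 150 mm, then the turn about the tool's z normalised to -1 to 1, where 1 is 120 degrees. In form: [[[x, y, z], yaw], ...]. A call has 1 to 8 rows; each row is the pose to reach, as a shift and turn from the pose commanded when the call began, along the tool's axes at that moment; what a row does not reach only later rows make up. A row lasts 1/8 s, in which the tool goes at most 62.5 mm and 10.7 degrees, less where a joint would pass 70% of its speed; a pose out of reach is approached as far as the arm can. A call with a number of a shift or a turn outside -1 to 1 is refused whole. A call with a gripper value outside its range is refused whole. "hand" is the opening, from 0 (shut) to 1 (fully open), set as the call begins (left out, the last holds). The fingers move at their own pace and stop on an object; the grip force is fixed at half the most. Time passes only in rows, so rows that repeat a pose let the fingers close. It gives the time, the measured TCP pose, the force, the opening and the grip force at its end, in the units of the state.
- status.get_obs(): the state, without advancing time (a new reading comes with each control period).
- optics.read_camera(name): name is "scene" or "side" or "wrist"; returns a dict with "frame" (480x640x3 uint8, red, green, blue), "vfov" (degrees; the focal length in pixels is half the picture's height over the tangent of half this angle, whatever the lens; pixels are square), "cx", "cy" (the principal point, pixels), "R" (3x3) and "t" (3): a world point X has camera coordinates R X + t. Camera axes: x right, y down, z forward; pixel columns grow to the right and rows downward; lengths in m; the calibration is good to about 2 mm. A picture is of the moment at which its call begins. There is no depth.
- finish_job(): hands the job in; it is judged then, once.
The state is a dict: "clock": time; "joint_pos": joint angles; "dq": joint speeds; "effort": joint torques, N m; "tcp_pos": TCP position; "eef_rot": TCP orientation; "wrist_force": force on the tool from outside, world axes, zero at the start; "ft_torque": the same for the moment, N m; "finger_gap": finger opening in m; "gripper_force": force on a finger pad.
Only numpy, scipy, OpenCV 4.12 (cv2) and the standard library are available. Lean on these libraries where they do the work, as an engineer would, in place of code of your own. Each camera call takes 0.05 s, during which the arm holds its last target. There are 200 camera calls.

TASK

Close the two-part plaster mould for casting: with the fingertips, push the loose near half along the wooden board until its end is against the side fence and its open face sits flush and square against the fixed half, with no gap. Push gently, only slide it: never pick it up or tip it. Leave the pots and tools around it where they are.

Things in the scene. Friction and masses are not known exactly. Their poses are not given: they have to be found in the camera images.
- board: Fixed wooden casting board on the table, 12 mm thick, spanning x -160 to +150 mm and y -200 to +110 mm. Origin on its underside (table height). Its x axis points away from the robot (turned up to 0.25 rad either way), y to the left, z up.
- fixed_half (a point): Top centre of the FIXED half of the plaster mould, 90 mm (x) by 150 mm (y) by 64 mm high, fastened to the board at board x +50 to +140 mm, y -75 to +75 mm, a low fence behind it. Its parting face, with a half-round hollow open on top, looks to the robot (board -x). Board's axes.
- fence (a point): Point on the side fence's inner face, at the board's top, midway along it. The fence, light wood, stands on the left of the board: 20 mm thick, 40 mm high above the board, 280 mm long, from board x -130 to +150 mm; its inner face is at board y = +75 mm and touches the fixed half's left end. Board's axes.
- mould: LOOSE mould half, off-white plaster, 90 (x) by 150 (y) by 64 mm high, 0.6 to 0.95 kg; stands on the board, nearer the robot than the fixed half, off the fence. Origin: centre of underside. Plain flat back at x -45 mm (robot side), plain ends at y -75 and +75 mm, parting face at x +45 mm with a half-round hollow (radius 48 mm, open on top). Slides by dry friction, a push under 12 N.
- face (a point): On the loose half: bottom centre of its parting face (45 mm along its x axis from its origin, at the underside). Same axes as the loose half.
- home (a point): Where point face must come: bottom centre of the fixed half's parting face (board x +50 mm, y 0, on the board's top, 12 mm above the table). Board's axes. With the loose half there and square, its left end touches the side fence and its ends are in line with the fixed half's.
- prop: Bystander: terracotta kiln prop, upright tube 38 mm across, 55 mm high, standing on the board's far right corner. Origin: centre of its underside.
- mug: Bystander: blue glazed mug, 76 mm across, 85 mm high, on the table left of the side fence. Origin: centre of its underside.
- jar: Bystander: green glass jar, 64 mm across, 90 mm high, on the table to the right of the board. Origin: centre of its underside.
- bowl: Bystander: steel bowl, 150 mm across, 75 mm high, on the table far left. Origin: centre of its underside.
- vase: Bystander: terracotta vase, 84 mm across, 115 mm high, on the table at the far right. Origin: centre of its underside.
- brush: Bystander: brush with a wooden handle lying on the table, to the near left. Origin: under it.
- rib: Bystander: flat wooden rib, 60 by 100 by 8 mm, lying on the table, near right. Origin: centre of its underside.

How it is judged:
By the outcome, as a careful person would: the job done as asked, in the order asked, and still so for the second after the job is handed in, with the robot touching nothing.
It also fails if it takes over 58 s, if anything falls off the work surface, if the arm or the gripper's body presses on something with over 40 N, if the wrist force passes 120 N, or if a joint passes its speed limit or range.

## Working session

There is one attempt and no reset: what is moved stays moved. The work goes in short steps, Python scripts to look and compute and a tool call to move; the robot and the scene stay as the last step left them, time stands still between calls to the robot, and variables do not carry over. Pictures are saved under pics/ and viewed, at most 10 in all, crops included, and the job is handed in when it is done.

Besides the shell and the picture viewer there is one more tool, called after "Emit:" as name(argument=value, ...), one argument or row to a line, values as JSON. servo_tool: Moves the arm, as the interface text tells. Its arguments: {"type":"object","properties":{"rows":{"type":"array","items":{"type":"array"}},"hand":{"type":"number"}},"required":["rows"]}

```bash
mkdir -p pics
cat > h.py <<'E'
import numpy as np, cv2, json
from bench import status, optics
def cam(n):
    c=optics.read_camera(n); f=240/np.tan(np.radians(c["vfov"])/2)
    return c,f
def proj(c,f,X):
    p=np.array(c["R"])@np.asarray(X,float)+np.array(c["t"]); return np.array([c["cx"]+f*p[0]/p[2],c["cy"]+f*p[1]/p[2]])
def ray(c,f,u,v):
    R=np.array(c["R"]);o=-R.T@np.array(c["t"]);d=R.T@np.array([(u-c["cx"])/f,(v-c["cy"])/f,1.]);return o,d/np.linalg.norm(d)
def onz(c,f,u,v,z):
    o,d=ray(c,f,u,v);return o+d*(z-o[2])/d[2]
def save(n,name):
    c,f=cam(n);cv2.imwrite(f"pics/{name}.png",c["frame"][:,:,::-1])
    json.dump({k:(np.array(c[k]).tolist()) for k in("R","t","cx","cy","vfov")},open(f"pics/{name}.json","w"));return c,f
def load(name):
    c=json.load(open(f"pics/{name}.json"));return c,240/np.tan(np.radians(c["vfov"])/2)
E
python3 - <<'E'
from h import *
for n in("scene","side"):
    c,f=save(n,n+"0");print(n,c["vfov"],c["cx"],c["cy"],(-np.array(c["R"]).T@np.array(c["t"])).round(3))
print(status.get_obs())
E
```

```text
scene 53.55669355841633 321.77799951209465 238.49230750588956 [1.074 0.017 1.005]
side 51.38208458256822 322.81996713296496 243.79721888408884 [0.233 0.925 1.104]
{'clock': 0.1, 'joint_pos': array([ 1.28349872,  0.4179083 , -0.01034517,  1.614093  ,  0.00469219,
        1.11068863, -0.05295541]), 'dq': array([-1.64132490e-03, -1.78546706e-03, -5.27347411e-04, -1.39419323e-03,
        1.37225275e-03, -3.41995507e-05, -4.71883178e-04]), 'effort': array([ 6.89674152e-05, -8.65823364e+01,  6.79858234e-01, -4.35636878e+01,
        1.91680819e-02,  5.04646232e-03, -1.62427682e-05]), 'tcp_pos': array([ 0.15203252, -0.60593846,  0.24973517]), 'eef_rot': array([-3.14052129e+00,  6.02532472e-05,  2.45885212e-01]), 'wrist_force': array([ 0.09830209, -0.19337508, -0.16658585]), 'ft_torque': array([-0.00813635,  0.01632123, -0.00108713]), 'gripper_force': 0.0, 'finger_gap': 0.08531539522020462}
```

View pics/scene0.png

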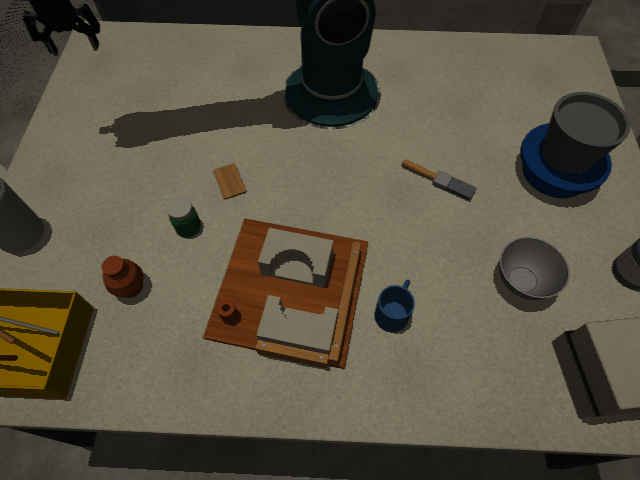

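View pics/side0.png

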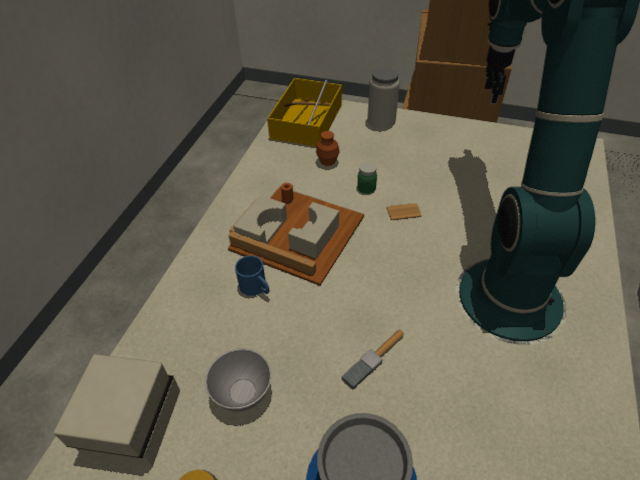

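The scene view shows the board at about (205–368, 220–367). The loose half is at (260–333, 228–283), the fixed half at (258–338, 297–350), and the fence runs along x≈350. The side view shows the board at (228–363, 185–277). Next I'll enlarge both.

Run:
```python
import cv2
a=cv2.imread("pics/scene0.png")[212:374,196:376];cv2.imwrite("pics/sc.png",cv2.convertScaleAbs(cv2.resize(a,None,fx=3.7,fy=3.7,interpolation=cv2.INTER_CUBIC),alpha=1.3))
a=cv2.imread("pics/side0.png")[178:283,222:370];cv2.imwrite("pics/si.png",cv2.convertScaleAbs(cv2.resize(a,None,fx=5,fy=5,interpolation=cv2.INTER_CUBIC),alpha=1.3))
```

```text
(no output)
```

View pics/sc.png

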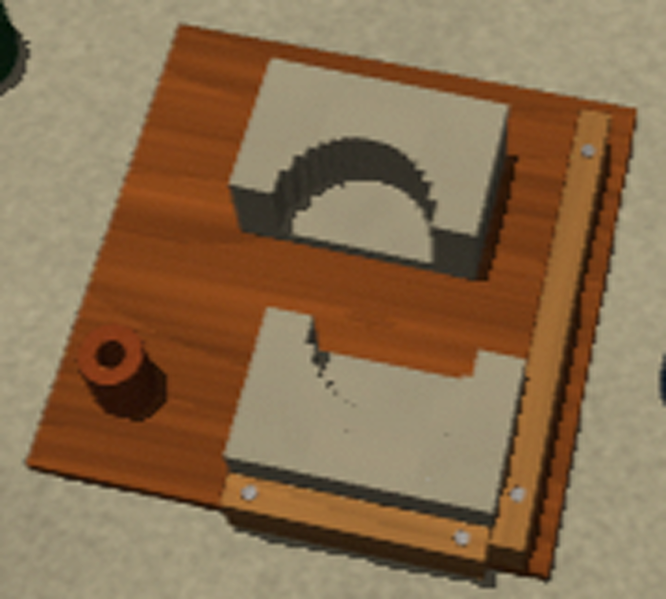

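View pics/si.png

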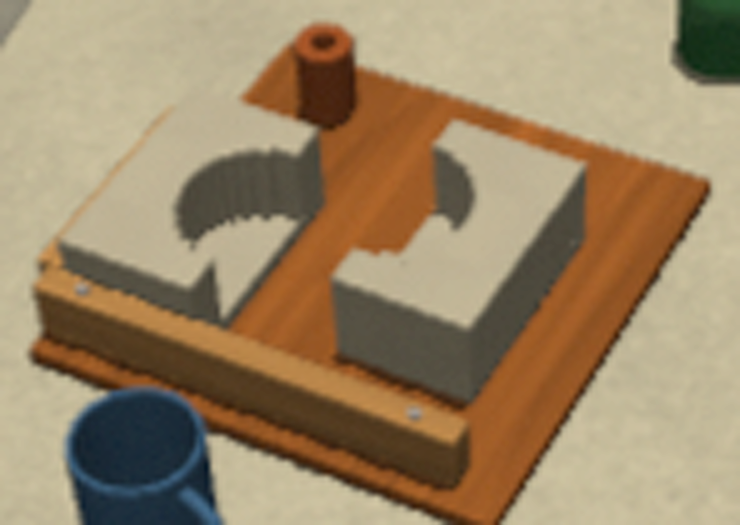

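Scene crop: loose half top corners at (270,59), (508,104), (231,185), (477,236), and board corners at (179,25), (636,107), (28,466). Side crop: loose top corners at (586,163), (472,327), (333,280), (452,120). I'll fit both poses jointly from the two views.

```bash
cat > fit.py <<'E'
from h import *
from scipy.optimize import least_squares
def place(p,q): # p=x,y,yaw ; q local mm
    c,s=np.cos(p[2]),np.sin(p[2]);x,y,z=np.array(q)/1e3;return [p[0]+c*x-s*y,p[1]+s*x+c*y,z]
def fit(obs,p0): # obs list (c,f,q,uv); extra unknown: dz for top points
    def r(p): return np.concatenate([proj(c,f,place(p,(q[0],q[1],q[2]+(1e3*p[3] if q[2]>50 else 0))))-uv for c,f,q,uv in obs])
    s=least_squares(r,list(p0)+[0.],loss="soft_l1",x_scale=[.1,.1,.1,.01]);return s.x,r(s.x).reshape(-1,2)
E
python3 - <<'E'
from fit import *
S=load("scene0");D=load("side0")
sc=lambda u,v:np.array([196+(u+.5)/3.7-.5,212+(v+.5)/3.7-.5]); si=lambda u,v:np.array([222+(u+.5)/5-.5,178+(v+.5)/5-.5])
o=[(*S,(-160,-200,12),sc(179,25)),(*S,(-160,110,12),sc(636,107)),(*S,(150,-200,12),sc(28,466)),
(*S,(50,-75,76),sc(266,308)),(*S,(50,75,76),sc(525,358)),(*S,(140,-75,76),sc(226,460)),(*S,(140,75,76),sc(494,512)),
(*D,(-160,-200,12),si(710,183)),(*D,(140,75,76),si(58,243)),(*D,(50,-75,76),si(320,128))]
b,r=fit(o,(.55,0,0));print("board",b.round(4));print(r.round(1).tolist())
m=[(*S,(-45,-75,76),sc(270,59)),(*S,(-45,75,76),sc(508,104)),(*S,(45,-75,76),sc(231,185)),(*S,(45,75,76),sc(477,236)),(*S,(45,-75,12),sc(241,232)),(*S,(45,75,12),sc(473,279)),
(*D,(-45,-75,76),si(586,163)),(*D,(-45,75,76),si(472,327)),(*D,(45,75,76),si(333,280)),(*D,(45,-75,76),si(452,120)),(*D,(-45,75,12),si(470,403)),(*D,(45,75,12),si(335,357))]
p,r=fit(m,(.45,0,0));print("mould",p.round(4));print(r.round(1).tolist())
d=p[:2]-b[:2];c,s=np.cos(b[2]),np.sin(b[2]);print("mould in board mm",(1e3*(c*d[0]+s*d[1])).round(1),(1e3*(-s*d[0]+c*d[1])).round(1),np.degrees(p[2]-b[2]).round(2),"goal 5,0,0")
np.save("board.npy",b);np.save("mould.npy",p)
E
```

```text
board [ 0.647  -0.0297 -0.163  -0.0015]
[[-0.5, -0.5], [0.3, -0.2], [-0.7, -0.1], [0.5, -0.0], [0.4, 0.2], [-0.2, -0.6], [0.2, 0.3], [0.2, -1.0], [-0.2, -0.2], [-0.6, 0.3]]
mould [ 0.5761 -0.0608 -0.1729 -0.0009]
[[-0.0, -0.1], [0.0, -0.0], [-0.5, 0.2], [-0.0, -0.3], [-0.0, -0.1], [0.9, 0.0], [-0.2, 0.3], [-0.5, 0.4], [-0.5, -0.3], [-0.0, -0.0], [0.5, -0.0], [0.5, -0.9]]
mould in board mm -64.9 -42.1 -0.56 goal 5,0,0
```

The fit is clean: residuals are under 1 px and the heights agree to about 1 mm. The loose half needs to move +70 mm in board x and +42 mm in board y. I'll push its right end to the fence first, then its back. Next I'll work out the moves.

```bash
cat > go.py <<'E'
import sys
from h import *
from scipy.spatial.transform import Rotation as Ro
# usage: go.py bx by z(mm) yaw_rel_board(deg)  -> needed tool-frame shift/turn, normalised
b=np.load("board.npy");c,s=np.cos(b[2]),np.sin(b[2]);o=status.get_obs()
R=Ro.from_euler("xyz",o["eef_rot"]).as_matrix();p=np.array(o["tcp_pos"])
d=p[:2]-b[:2];F=o["wrist_force"]
print("t",o["clock"],"board-frame tcp mm",(1e3*(c*d[0]+s*d[1])).round(1),(1e3*(-s*d[0]+c*d[1])).round(1),(1e3*p[2]).round(1),"yaw rel deg",np.degrees(np.arctan2(R[1,0],R[0,0])-b[2]).round(2),"F",round(c*F[0]+s*F[1],1),round(-s*F[0]+c*F[1],1),F[2].round(1))
if len(sys.argv)>4:
    x,y,z,a=[float(v) for v in sys.argv[1:5]]
    w=np.array([b[0]+(c*x-s*y)/1e3,b[1]+(s*x+c*y)/1e3,z/1e3])
    t=R.T@(w-p);dy=np.degrees(b[2])+a-np.degrees(np.arctan2(R[1,0],R[0,0]));dy=(dy+180)%360-180
    print("shift",(t/.15).round(4),"turn",(-dy/120).round(4),"world target",w.round(3),"j7",o["joint_pos"][6].round(2))
E
python3 go.py -73 -170 150 90
python3 - <<'E'
from h import *
S=load("scene0");D=load("side0")
print("jar top",onz(*S,181,204,.09),onz(*D,368,171,.09),"vase",onz(*S,116,265,.115), "mug",onz(*S,397,293,.085))
E
```

```text
t 0.1 board-frame tcp mm -394.8 -648.9 249.7 yaw rel deg 23.43 F 0.1 -0.2 -0.2
shift [ 3.2382 -2.0756  0.6669] turn -0.5548 world target [ 0.547 -0.186  0.15 ] j7 -0.05
jar top [ 0.47359531 -0.3329556   0.09      ] [ 0.47402333 -0.31421705  0.09      ] vase [ 0.64785105 -0.42983667  0.115     ] mug [0.67261108 0.15856583 0.085     ]
```

Emit:
servo_tool(
  rows=[
    [[0.3, -0.2, 0], 0],
    [[0.6, -0.4, 0], 0],
    [[0.9, -0.6, 0], 0],
    [[1.0, -0.65, 0], 0],
  ],
  hand=0.4,
)

```text
clock: 0.6
tcp_pos: [0.2761, -0.4727, 0.2503]
eef_rot: [-3.141, -0.001, 0.25]
wrist_force: [-0.3, -0.6, 0.6]
finger_gap: 0.0341
gripper_force: 0.0
```

Emit:
servo_tool(
  rows=[
    [[0.3, -0.2, 0], 0],
    [[0.6, -0.4, 0], 0],
    [[0.9, -0.6, 0], 0],
    [[1.0, -0.65, 0], 0],
  ],
)

```text
clock: 1.1
tcp_pos: [0.3973, -0.3421, 0.2502]
eef_rot: [-3.141, -0.0, 0.249]
wrist_force: [-0.9, -0.9, 0.7]
finger_gap: 0.0345
gripper_force: 0.0
```

Emit:
servo_tool(
  rows=[
    [[0.3, -0.2, 0], -0.08],
    [[0.6, -0.4, 0], -0.16],
    [[0.9, -0.6, 0], -0.24],
    [[1.0, -0.65, 0], -0.32],
    [[1.0, -0.65, 0], -0.4],
    [[1.0, -0.65, 0], -0.48],
    [[1.0, -0.65, 0], -0.555],
    [[1.0, -0.65, 0], -0.555],
  ],
)

```text
clock: 2.1
tcp_pos: [0.517, -0.2143, 0.25]
eef_rot: [-3.141, -0.0, 1.406]
wrist_force: [0.1, -0.2, -0.5]
finger_gap: 0.0343
gripper_force: 0.0
```

```bash
python3 go.py -73 -170 42 90
```

```text
t 2.1 board-frame tcp mm -98.3 -203.3 250.0 yaw rel deg 89.88 F 0.1 -0.2 -0.5
shift [0.222  0.1687 1.3863] turn -0.001 world target [ 0.547 -0.186  0.042] j7 0.03
```

Emit:
servo_tool(
  rows=[
    [[0.15, 0.1, 0.3], 0],
    [[0.222, 0.169, 0.6], 0],
    [[0.222, 0.169, 0.8], 0],
    [[0.222, 0.169, 0.9], 0],
    [[0.222, 0.169, 0.9], 0],
  ],
)

```text
clock: 2.72
tcp_pos: [0.5475, -0.1847, 0.1149]
eef_rot: [-3.14, -0.0, 1.406]
wrist_force: [-0.0, 0.4, -0.5]
finger_gap: 0.0338
gripper_force: 0.0
```

```bash
python3 go.py -73 -170 42 90; python3 -c "
from h import *
save('wrist','w1')"
```

```text
t 2.725 board-frame tcp mm -73.0 -169.0 114.9 yaw rel deg 89.89 F -0.1 0.4 -0.5
shift [-0.0065  0.0008  0.4861] turn -0.0009 world target [ 0.547 -0.186  0.042] j7 -0.13
```

View pics/w1.png

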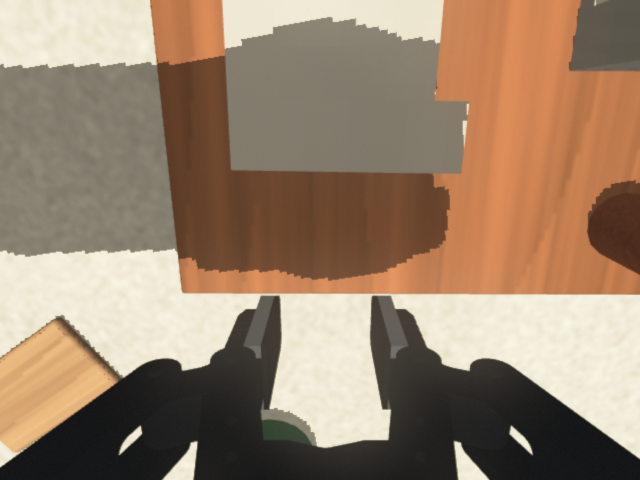

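The wrist picture shows the mould's end at (230–465, 100–172), straight ahead of the fingers, with clear board between. The jar and rib are out of the way. I'll go down and approach.

Emit:
servo_tool(
  rows=[
    [[0, 0, 0.2], 0],
    [[0, 0, 0.35], 0],
    [[0, 0, 0.45], 0],
    [[0, 0, 0.486], 0],
    [[0, 0, 0.486], 0],
  ],
)

```text
clock: 3.4
tcp_pos: [0.5481, -0.1843, 0.0429]
eef_rot: [3.141, 0.0, 1.408]
wrist_force: [0.0, 0.7, 0.6]
finger_gap: 0.0339
gripper_force: 0.0
```

Emit:
servo_tool(
  rows=[
    [[0.06, 0, 0], 0],
    [[0.11, 0, 0], 0],
    [[0.15, 0, 0], 0],
    [[0.18, 0, 0], 0],
    [[0.21, 0, 0], 0],
    [[0.24, 0, 0], 0],
    [[0.26, 0, 0], 0],
    [[0.28, 0, 0], 0],
  ],
)

```text
clock: 4.4
tcp_pos: [0.5546, -0.1431, 0.0424]
eef_rot: [3.141, 0.0, 1.408]
wrist_force: [0.7, -3.5, -0.1]
finger_gap: 0.0343
gripper_force: 0.0
```

```bash
python3 go.py -73 -86 42 90
```

```text
t 4.4 board-frame tcp mm -72.7 -126.9 42.4 yaw rel deg 89.99 F 1.3 -3.3 -0.1
shift [ 0.2726 -0.0021  0.0023] turn -0.0001 world target [ 0.561 -0.103  0.042] j7 -0.25
```

Contact came where predicted, at about 3.5 N. I'll keep pushing slowly.

Emit:
servo_tool(
  rows=[
    [[0.02, 0, 0], 0],
    [[0.04, 0, 0], 0],
    [[0.06, 0, 0], 0],
    [[0.08, 0, 0], 0],
    [[0.1, 0, 0], 0],
    [[0.12, 0, 0], 0],
    [[0.14, 0, 0], 0],
    [[0.16, 0, 0], 0],
  ],
)

```text
clock: 5.4
tcp_pos: [0.5585, -0.1189, 0.0424]
eef_rot: [-3.141, -0.0, 1.408]
wrist_force: [-1.1, -4.4, 1.0]
finger_gap: 0.0341
gripper_force: 0.0
```

Emit:
servo_tool(
  rows=[
    [[0.01, 0, 0], 0],
    [[0.02, 0, 0], 0],
    [[0.03, 0, 0], 0],
    [[0.04, 0, 0], 0],
    [[0.05, 0, 0], 0],
    [[0.06, 0, 0], 0],
    [[0.065, 0, 0], 0],
    [[0.07, 0, 0], 0],
  ],
)

```text
clock: 6.4
tcp_pos: [0.5601, -0.1087, 0.0424]
eef_rot: [-3.141, -0.0, 1.408]
wrist_force: [-0.2, -5.2, 0.9]
finger_gap: 0.0341
gripper_force: 0.0
```

```bash
python3 go.py -73 -86 42 90
```

```text
t 6.4 board-frame tcp mm -72.8 -92.0 42.4 yaw rel deg 90.02 F 0.6 -5.2 0.9
shift [ 0.0401 -0.001   0.0024] turn 0.0002 world target [ 0.561 -0.103  0.042] j7 -0.31
```

Emit:
servo_tool(
  rows=[
    [[0.005, 0, 0], 0],
    [[0.01, 0, 0], 0],
    [[0.014, 0, 0], 0],
    [[0.018, 0, 0], 0],
    [[0.022, 0, 0], 0],
    [[0.026, 0, 0], 0],
  ],
)

```text
clock: 7.15
tcp_pos: [0.5608, -0.1049, 0.0424]
eef_rot: [-3.141, 0.0, 1.408]
wrist_force: [-1.2, -7.7, 1.7]
finger_gap: 0.0341
gripper_force: 0.0
```

Emit:
servo_tool(
  rows=[
    [[0.004, 0, 0], 0],
    [[0.007, 0, 0], 0],
    [[0.01, 0, 0], 0],
  ],
)

```text
clock: 7.52
tcp_pos: [0.5607, -0.1048, 0.0424]
eef_rot: [-3.141, 0.001, 1.407]
wrist_force: [-4.2, -13.5, 4.1]
finger_gap: 0.0342
gripper_force: 0.0
```

Emit:
servo_tool(
  rows=[
    [[0.003, 0, 0], 0],
    [[0.006, 0, 0], 0],
  ],
)

```text
clock: 7.78
tcp_pos: [0.5607, -0.1047, 0.0424]
eef_rot: [-3.141, 0.002, 1.406]
wrist_force: [-5.0, -18.1, 5.5]
finger_gap: 0.0338
gripper_force: 0.0
```

The force rises with no motion, so the end is against the fence. I'll back off, lift, and go round to the back face.

Emit:
servo_tool(
  rows=[
    [[-0.05, 0, 0], 0],
    [[-0.15, 0, 0], 0],
    [[-0.25, 0, 0], 0],
    [[-0.25, 0, -0.25], 0],
    [[-0.25, 0, -0.5], 0],
    [[-0.25, 0, -0.7], 0],
    [[-0.25, 0, -0.75], 0],
    [[-0.25, 0, -0.75], 0],
  ],
)

```text
clock: 8.78
tcp_pos: [0.555, -0.1401, 0.1547]
eef_rot: [3.141, 0.0, 1.408]
wrist_force: [0.3, 0.5, -0.7]
finger_gap: 0.0344
gripper_force: 0.0
```

```bash
python3 go.py -160 0 140 0
```

```text
t 8.775 board-frame tcp mm -72.9 -123.8 154.7 yaw rel deg 90.0 F 0.2 0.6 -0.7
shift [ 0.8256 -0.581   0.098 ] turn 0.75 world target [ 0.489 -0.004  0.14 ] j7 -0.18
```

Emit:
servo_tool(
  rows=[
    [[0.2, -0.2, 0], 0.085],
    [[0.4, -0.4, 0], 0.17],
    [[0.6, -0.581, 0], 0.255],
    [[0.8, -0.581, 0], 0.34],
    [[0.826, -0.581, 0], 0.425],
    [[0.826, -0.581, 0], 0.51],
    [[0.826, -0.581, 0], 0.595],
    [[0.826, -0.581, 0], 0.68],
  ],
  hand=1,
)

```text
clock: 9.78
tcp_pos: [0.4886, -0.0034, 0.1536]
eef_rot: [3.142, 0.002, -0.022]
wrist_force: [0.1, 0.1, 0.8]
finger_gap: 0.0853
gripper_force: 0.0
```

Emit:
servo_tool(
  rows=[
    [[0, 0, 0], 0.07],
    [[0, 0, 0], 0.07],
  ],
)

```text
clock: 10.02
tcp_pos: [0.4887, -0.0032, 0.1539]
eef_rot: [3.141, 0.002, -0.162]
wrist_force: [0.3, -0.5, 0.2]
finger_gap: 0.0854
gripper_force: 0.0
```

```bash
python3 go.py -160 0 40 0; python3 -c "
from h import *
save('wrist','w2');save('scene','s2')
a=cv2.imread('pics/s2.png')[212:374,196:376];cv2.imwrite('pics/s2c.png',cv2.convertScaleAbs(cv2.resize(a,None,fx=3.7,fy=3.7,interpolation=cv2.INTER_CUBIC),alpha=1.3))"
```

```text
t 10.025 board-frame tcp mm -160.5 0.5 153.9 yaw rel deg 0.08 F 0.3 -0.4 0.2
shift [0.0046 0.0029 0.7592] turn 0.0007 world target [ 0.489 -0.004  0.04 ] j7 -1.87
```

View pics/w2.png

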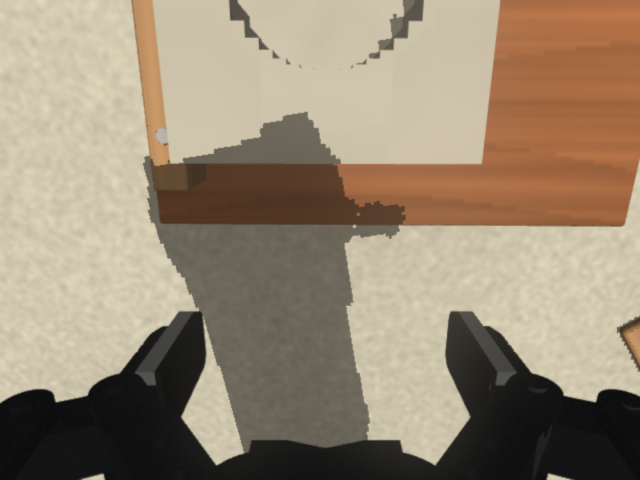

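The wrist picture shows the mould against the fence on the left at (165, 163). Its back edge (row 163, columns 165–482) is square to the board and lies ahead of both fingers. I'll descend and push.

Emit:
servo_tool(
  rows=[
    [[0, 0, 0.3], 0],
    [[0, 0, 0.55], 0],
    [[0, 0, 0.7], 0],
    [[0, 0, 0.755], 0],
    [[0, 0, 0.755], 0],
  ],
)

```text
clock: 10.75
tcp_pos: [0.4891, -0.0032, 0.0416]
eef_rot: [-3.141, 0.001, -0.161]
wrist_force: [-1.0, 0.7, -0.0]
finger_gap: 0.0855
gripper_force: 0.0
```

Emit:
servo_tool(
  rows=[
    [[0.06, 0, 0], 0],
    [[0.12, 0, 0], 0],
    [[0.16, 0, 0], 0],
    [[0.19, 0, 0], 0],
    [[0.22, 0, 0], 0],
    [[0.24, 0, 0], 0],
    [[0.26, 0, 0], 0],
    [[0.28, 0, 0], 0],
  ],
)

```text
clock: 11.75
tcp_pos: [0.5301, -0.0099, 0.0414]
eef_rot: [3.141, 0.001, -0.162]
wrist_force: [-5.3, -0.4, 1.4]
finger_gap: 0.0852
gripper_force: 0.0
```

```bash
python3 go.py -51 0 40 0
```

```text
t 11.75 board-frame tcp mm -118.6 0.6 41.4 yaw rel deg 0.04 F -5.2 -1.3 1.4
shift [0.4505 0.0043 0.0088] turn 0.0003 world target [ 0.597 -0.021  0.04 ] j7 -1.91
```

Emit:
servo_tool(
  rows=[
    [[0.02, 0, 0], 0],
    [[0.04, 0, 0], 0],
    [[0.06, 0, 0], 0],
    [[0.08, 0, 0], 0],
    [[0.1, 0, 0], 0],
    [[0.12, 0, 0], 0],
    [[0.14, 0, 0], 0],
    [[0.16, 0, 0], 0],
  ],
)

```text
clock: 12.75
tcp_pos: [0.5538, -0.0138, 0.0414]
eef_rot: [3.141, 0.001, -0.163]
wrist_force: [-5.2, -0.0, 2.1]
finger_gap: 0.0854
gripper_force: 0.0
```

Emit:
servo_tool(
  rows=[
    [[0.02, 0, 0], 0],
    [[0.04, 0, 0], 0],
    [[0.06, 0, 0], 0],
    [[0.08, 0, 0], 0],
    [[0.1, 0, 0], 0],
    [[0.12, 0, 0], 0],
    [[0.14, 0, 0], 0],
    [[0.16, 0, 0], 0],
  ],
)

```text
clock: 13.75
tcp_pos: [0.5773, -0.0178, 0.0414]
eef_rot: [3.141, 0.002, -0.163]
wrist_force: [-5.7, -0.3, 2.0]
finger_gap: 0.0854
gripper_force: 0.0
```

Emit:
servo_tool(
  rows=[
    [[0.015, 0, 0], 0],
    [[0.03, 0, 0], 0],
    [[0.045, 0, 0], 0],
    [[0.06, 0, 0], 0],
    [[0.07, 0, 0], 0],
    [[0.08, 0, 0], 0],
  ],
)

```text
clock: 14.5
tcp_pos: [0.5891, -0.0198, 0.0413]
eef_rot: [3.141, 0.002, -0.163]
wrist_force: [-5.8, 0.4, 2.2]
finger_gap: 0.0853
gripper_force: 0.0
```

```bash
python3 go.py -51 0 40 0
```

```text
t 14.5 board-frame tcp mm -58.7 0.4 41.3 yaw rel deg 0.02 F -5.7 -0.6 2.2
shift [0.0517 0.0027 0.0088] turn 0.0002 world target [ 0.597 -0.021  0.04 ] j7 -1.88
```

Emit:
servo_tool(
  rows=[
    [[0.006, 0, 0], 0],
    [[0.012, 0, 0], 0],
    [[0.018, 0, 0], 0],
    [[0.023, 0, 0], 0],
    [[0.028, 0, 0], 0],
    [[0.033, 0, 0], 0],
  ],
)

```text
clock: 15.25
tcp_pos: [0.5947, -0.0206, 0.0416]
eef_rot: [3.142, 0.0, -0.163]
wrist_force: [-5.9, 0.1, -0.2]
finger_gap: 0.0856
gripper_force: 0.0
```

Emit:
servo_tool(
  rows=[
    [[0.004, 0, 0], 0],
    [[0.008, 0, 0], 0],
    [[0.012, 0, 0], 0],
  ],
)

```text
clock: 15.62
tcp_pos: [0.5964, -0.0209, 0.0416]
eef_rot: [3.142, 0.0, -0.163]
wrist_force: [-4.6, -1.1, 0.9]
finger_gap: 0.0854
gripper_force: 0.0
```

Emit:
servo_tool(
  rows=[
    [[0.003, 0, 0], 0],
    [[0.006, 0, 0], 0],
    [[0.009, 0, 0], 0],
  ],
)

```text
clock: 16.0
tcp_pos: [0.5966, -0.0208, 0.0413]
eef_rot: [3.141, 0.003, -0.163]
wrist_force: [-13.7, 0.7, 3.5]
finger_gap: 0.085
gripper_force: 0.0
```

```bash
python3 go.py -51 0 40 0
```

```text
t 16.0 board-frame tcp mm -51.1 0.7 41.3 yaw rel deg 0.02 F -13.6 -1.6 3.5
shift [0.0007 0.0044 0.0084] turn 0.0001 world target [ 0.597 -0.021  0.04 ] j7 -1.88
```

It met the fixed half where expected. One light press more, then I'll retreat and look.

Emit:
servo_tool(
  rows=[
    [[0.003, 0, 0], 0],
    [[0.006, 0, 0], 0],
    [[0.006, 0, 0], 0],
  ],
)

```text
clock: 16.38
tcp_pos: [0.5968, -0.0207, 0.0411]
eef_rot: [3.141, 0.004, -0.163]
wrist_force: [-18.2, 2.1, 7.8]
finger_gap: 0.0852
gripper_force: 0.0
```

Emit:
servo_tool(
  rows=[
    [[-0.05, 0, 0], 0],
    [[-0.2, 0, 0], 0],
    [[-0.35, 0, -0.1], 0],
    [[-0.5, 0, -0.35], 0],
    [[-0.5, 0, -0.6], 0],
    [[-0.5, 0, -0.7], 0],
    [[-0.5, 0, -0.7], 0],
  ],
)

```text
clock: 17.25
tcp_pos: [0.5255, -0.009, 0.1475]
eef_rot: [-3.141, -0.003, -0.163]
wrist_force: [0.1, -0.1, -0.1]
finger_gap: 0.0856
gripper_force: 0.0
```

```bash
python3 go.py; python3 -c "
from h import *
for n in('scene','side'): save(n,n+'3')
a=cv2.imread('pics/scene3.png')[252:362,246:366];b=cv2.imread('pics/side3.png')[185:275,225:335]
a=cv2.resize(a,None,fx=4.5,fy=4.5,interpolation=cv2.INTER_CUBIC)
cv2.imwrite('pics/s3.png',cv2.convertScaleAbs(a,alpha=1.3))
cv2.imwrite('pics/d3.png',cv2.convertScaleAbs(cv2.resize(b,None,fx=6,fy=6,interpolation=cv2.INTER_CUBIC),alpha=1.3))"
```

```text
t 17.25 board-frame tcp mm -123.2 0.8 147.5 yaw rel deg 0.02 F 0.2 -0.1 -0.1
```

View pics/s3.png

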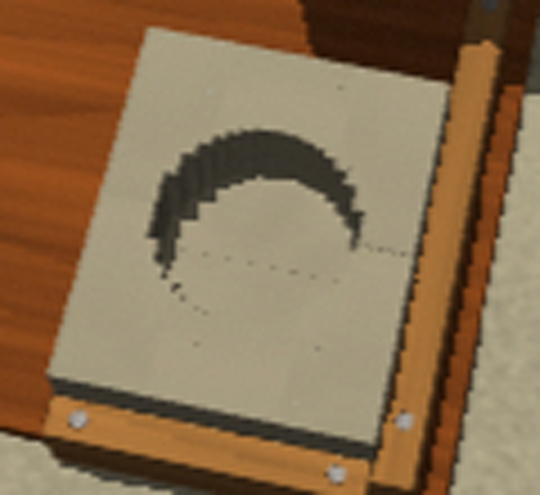

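View pics/d3.png

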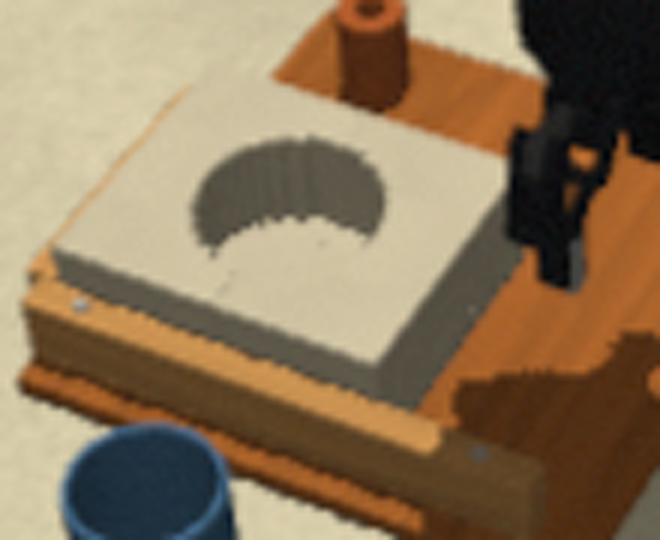

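The two halves look closed, with the hollow now a full round. The outer edges are in line from (450,85) to (375,445), and only a hairline seam shows at (365–410, 250) near the fence. I'll check the seam close up with the wrist camera.

Emit:
servo_tool(
  rows=[
    [[0.3, 0, 0], 0],
    [[0.6, 0, 0], 0],
    [[0.8, 0, 0.05], 0],
    [[0.8, 0, 0.1], 0],
    [[0.8, 0, 0.1], 0],
  ],
)

```text
clock: 17.98
tcp_pos: [0.6419, -0.0282, 0.1297]
eef_rot: [3.141, 0.003, -0.162]
wrist_force: [-0.5, -0.4, -0.2]
finger_gap: 0.0853
gripper_force: 0.0
```

```bash
python3 go.py -95 -30 40 0; python3 -c "
from h import *
save('wrist','w3')"
```

```text
t 17.975 board-frame tcp mm -5.2 0.7 129.7 yaw rel deg 0.04 F -0.5 -0.5 -0.2
shift [-0.5966  0.2042  0.5998] turn 0.0003 world target [ 0.548 -0.044  0.04 ] j7 -1.83
```

View pics/w3.png

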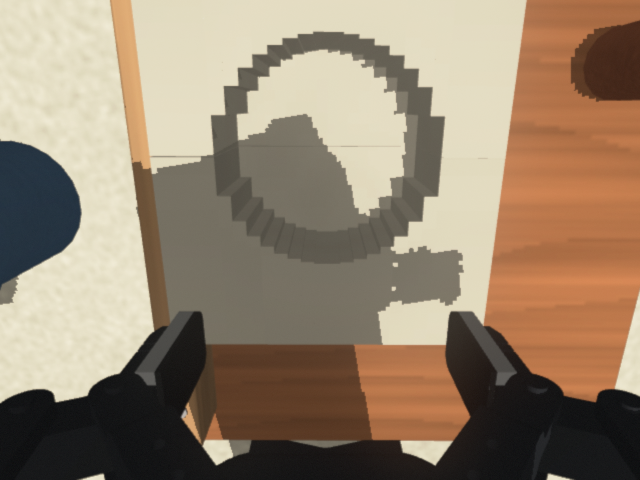

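The close view shows only a hairline seam at row 157 (columns 150–215 and 443–490), no visible gap along the fence, and the right ends of the two halves in line. The mould is closed, so I'll lift clear and hand in.

Emit:
servo_tool(
  rows=[
    [[0, 0, -0.2], 0],
    [[0, 0, -0.5], 0],
    [[0, 0, -0.5], 0],
    [[0, 0, -0.5], 0],
  ],
)

```text
clock: 18.52
tcp_pos: [0.6426, -0.0284, 0.2066]
eef_rot: [3.141, 0.0, -0.162]
wrist_force: [-0.2, -0.5, -0.6]
finger_gap: 0.0856
gripper_force: 0.0
```

```bash
python3 -c "
from bench import finish_job
print(finish_job())"
```

```text
the job is handed in; nothing more can be done
None
```

The loose half is pushed against the side fence and closed flush and square on the fixed half; the last close view showed only a hairline seam, the arm stayed clear of the pots and tools, and the job was handed in at about 18.5 s.

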